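# Bring the jig's sliding stop up to the model car

### The arm

A 7-joint arm with a two-finger parallel gripper is mounted at the origin on the work surface. World frame = base frame: x ahead of the robot, y to its left, z up, the work surface at z = 0. Lengths are in m, angles in rad, forces in N, time in s.
With the tool pointing down it reaches from about 0.4 to 0.85 m from the base axis. Payload 10.4 kg.
Tool frame: the origin (TCP) lies between the finger pads; the fingertips stand 14 mm ahead of it and the grasp point (between the pads) lies 5 mm behind it (manip.tips_ahead is the distance from the TCP to the fingertips, in m); z points along the fingers, y is the line along which they close (so a half turn about z gives the same grasp; the last joint's range is limited). The gripper opens to 87 mm and grips with 3 to 60 N. Pads are 19 mm wide; open, the fingers measure 117 mm over their backs; the gripper's body (75 mm by 190 mm) begins 51 mm behind the grasp point.
Start: joints at [-1.351, 0.332, -0.065, 1.46, 0.022, 1.35, -0.088], TCP at [0.15, 0.607, 0.237] pointing down, gripper open.
Joint ranges: [-2.6, 2.6], [-0.5, 2.12], [-1.47, 1.34], [0.16, 2.42], [-1.27, 4.41], [0.06, 2.06], [-2.6, 2.6]. Speed limits (rad/s): [2.22, 2.22, 2.79, 2.79, 3.14, 3.14, 3.14].

### API

Orientations are given as a 3x3 rotation matrix whose columns are the frame's x, y, z axes.
In Python, from plant import manip gives the robot as it stands.
- The arm moves only by the tool play_rows, never from a script. Its argument "deltas" is a list of rows, each a list of 7 numbers: the shift along the world's x, y, z in cm, then the turn, a rotation vector about the world's x, y, z in degrees, then the finger opening in cm, from 0 to 8.7. In form: [[x, y, z, rx, ry, rz, gripper], ...]. A call has 1 to 10 rows; each row is the pose to reach, as a shift and turn from the pose commanded when the call began; what a row does not reach only later rows make up. A row lasts 1/12 s, in which the tool goes at most 41.7 mm and 7.16 degrees, less where a joint would pass 70% of its speed; a pose out of reach is approached as far as the arm can. A call with a gripper value outside its range is refused whole. The fingers move at their own pace and stop on an object; the grip force is fixed at half the most. Time passes only in rows, so rows that repeat a pose let the fingers close. It gives the time, the measured TCP pose, the force, the opening and the grip force at its end, in the units of the state.
- manip.get_obs(): the state, without advancing time (a new reading comes with each control period).
- manip.read_camera(name): name is "scene" or "top"; returns a dict with "img" (384x512x3 uint8, blue, green, red), "K" (3x3 intrinsics, pixels), "extrinsics" (4x4, takes a point from camera to world coordinates). Camera axes: x right, y up, looking along -z (the intrinsics and any distortion apply to the point x, -y, -z); pixel columns grow to the right and rows downward; lengths in m; the calibration is good to about 2 mm. A picture is of the moment at which its call begins. There is no depth.
- manip.close_job(): hands the job in; it is judged then, once.
The state is a dict: "time": time; "joint_pos": joint angles; "joint_velocities": joint speeds; "joint_torque": joint torques, N m; "position": TCP position; "tool_rot": TCP orientation; "contact_force": force on the tool from outside, world axes, zero at the start; "wrist_torque": the same for the moment, N m; "gripper_width": finger opening in m; "grip_force": force on a finger pad.
Only numpy, scipy, OpenCV 4.12 (cv2) and the standard library are available. Lean on these libraries where they do the work, as an engineer would, in place of code of your own. Each camera call takes 0.05 s, during which the arm holds its last target. There are 200 camera calls.

### The job

Two clamping rails lie on the papered bench, each with a locked sliding stop; one carries the white model car, the other a foam block. On the rail with the car, squeeze in the thumb button on the side of the stop's grip, keep it in while you slide the stop along the rail right up to the car's front bumper without shoving the car along, then let go so that it locks there. Leave the stop on the other rail where it is.

Things in the scene. Friction and masses are not known exactly. Their poses are not given: they have to be found in the camera images.
- stop_grip (a point): Centre of the sliding stop's black grip post (28 mm along rail, 30 wide) on the car's rail, 72 mm above the bench; post top 20 mm higher, stop's foot 40 mm lower. x: along the rail to the car (its only motion, 200 mm), z up. The jaw plate ahead (70 wide, 12 to 48 mm below this point): back at x = +30 mm, rubber front face +40. Button in: slides freely (under 2 N); out: locked.
- release (a joint): Grey thumb button on the +y side of that post, 22 mm along the rail, 30 high, level with the grip point. Value: 0 m out (pin locked in an 8 mm rack: on release it may shift the stop 4 mm), 0.008 fully in, free from 0.005. Its face is at y = +25 mm out, +17 in; the post's far face at y = -15: a pinch across the rail presses it (40 mm wide, 32 squeezed). Spring 6 N out, 10 N in.
- car: White model car, 190 mm long, 80 wide, 68 high, 0.6 kg, loose on top of the rail (20 mm high, 94 wide), nose to the stop and nearly in line. Origin: centre of its underside, level with the wheel bottoms. x from nose to tail, z up. Front bumper face at x = -95 mm, 13 to 27 mm above the origin; bonnet 38 mm high.
- spare_stop_grip (a point): The same point on the like stop of the other rail, the one with the green foam block; that stop is to be left alone.
Things that resemble listed ones, but are neither listed nor needed, are in the scene too. Leave any pink look-alike of the car alone.

How it is judged:
By the outcome, as a careful person would: the job done as asked, in the order asked, and still so for the second after the job is handed in, with the robot touching nothing.
It also fails if it takes over 32 s, if anything falls off the work surface, if the arm or the gripper's body presses on something with over 40 N, if the wrist force passes 120 N, or if a joint passes its speed limit or range.

## Working session

There is one attempt and no reset: what is moved stays moved. The work goes in short steps, Python scripts to look and compute and a tool call to move; the robot and the scene stay as the last step left them, time stands still between calls to the robot, and variables do not carry over. Pictures are saved under pics/ and viewed, at most 10 in all, crops included, and the job is handed in when it is done.

Besides the shell and the picture viewer there is one more tool, called after "Call:" in YAML: its name, and indented under it one key for each argument. play_rows: Moves the arm, as the interface text tells. Its arguments: {"type":"object","properties":{"deltas":{"type":"array","items":{"type":"array","items":{"type":"number"}}}},"required":["deltas"]}

```bash
mkdir -p pics
python3 - <<'E'
from plant import manip
import cv2,numpy as np
for n in("scene","top"):
    r=manip.read_camera(n);cv2.imwrite(f"pics/{n}0.png",r["img"]);print(n,r["K"].tolist(),np.round(r["extrinsics"],4).tolist(),[k for k in r])
o=manip.get_obs();print(o["time"],o["position"],np.round(o["tool_rot"],3).tolist(),o["gripper_width"])
E
```

```text
scene [[350.07042826610666, 0.0, 254.5642649809148], [0.0, 350.07042826610666, 194.85457154171482], [0.0, 0.0, 1.0]] [[-0.6061, -0.6003, 0.5218, 0.9435], [0.7953, -0.4472, 0.4094, 0.3272], [-0.0124, 0.6631, 0.7484, 0.6975], [0.0, 0.0, 0.0, 1.0]] ['img', 'K', 'extrinsics']
top [[418.11314801912704, 0.0, 257.3257534192705], [0.0, 418.11314801912704, 188.30144261134296], [0.0, 0.0, 1.0]] [[-0.0107, 0.9969, -0.0778, 0.4305], [-0.9999, -0.0115, -0.0099, -0.034], [-0.0108, 0.0777, 0.9969, 1.3089], [0.0, 0.0, 0.0, 1.0]] ['img', 'K', 'extrinsics']
0.1 [0.15018315 0.60635119 0.23584953] [[-0.971, 0.24, -0.0], [0.24, 0.971, -0.001], [-0.0, -0.001, -1.0]] 0.08667797934698654
```

View pics/scene0.png

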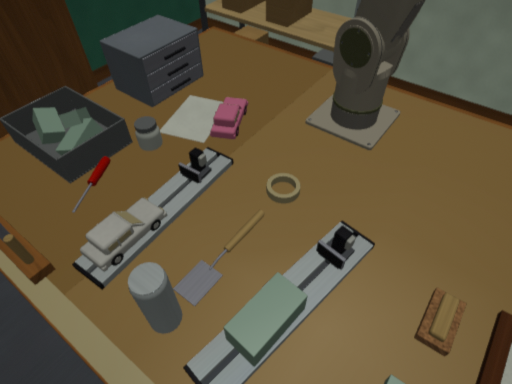

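View pics/top0.png

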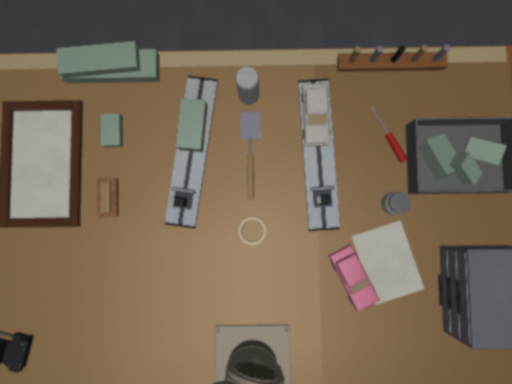

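The car's rail is on the right in the top view: stop at about (322,198), car at (316,115). The scene view shows the stop at (196,162) and the car at (122,230). I'll enlarge both.

Run:
```python
import cv2
a=cv2.imread("pics/top0.png")[70:240,285:355];b=cv2.imread("pics/scene0.png")[130:290,70:250]
a=cv2.resize(cv2.rotate(a,cv2.ROTATE_90_CLOCKWISE),None,fx=4.6,fy=4.6,interpolation=cv2.INTER_CUBIC)
b=cv2.resize(b,None,fx=3.75,fy=3.75,interpolation=cv2.INTER_CUBIC)
a=cv2.convertScaleAbs(a,alpha=1.6);b=cv2.convertScaleAbs(b,alpha=1.5)
print(a.shape,b.shape);cv2.imwrite("pics/a.png",a);cv2.imwrite("pics/b.png",b)
```

```text
(322, 782, 3) (600, 675, 3)
```

View pics/a.png

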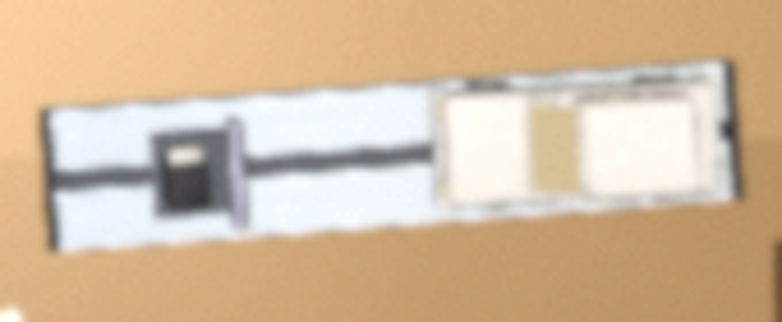

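View pics/b.png

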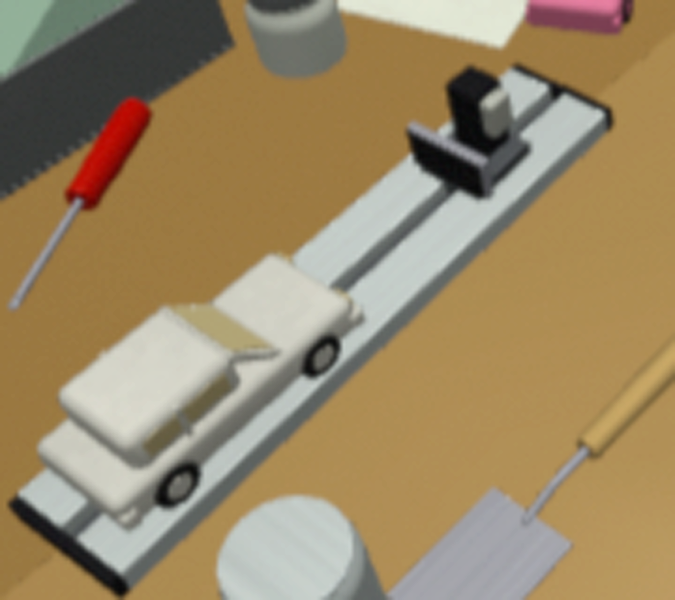

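The crops show the button (light) on the post's left side, at about a:(185,155). The jaw front edge is at a:x≈243 and the bumper front at a:x≈432. In b, the jaw top corners are at (410,125) and (490,165).

```bash
cat > h.py <<'E'
import numpy as np, cv2
C={"top":(np.array([[418.11314801912704,0,257.3257534192705],[0,418.113148,188.30144261],[0,0,1]]),),}
from plant import manip
def cam(n):
    r=manip.read_camera(n);return r["img"],r["K"],r["extrinsics"]
def ray(K,E,u,v,z):
    d=np.linalg.inv(K)@[u,v,1];d=E[:3,:3]@[d[0],-d[1],-d[2]];o=E[:3,3];return o+d*(z-o[2])/d[2]
def proj(K,E,p):
    q=E[:3,:3].T@(np.asarray(p)-E[:3,3]);q=K@[q[0],-q[1],-q[2]];return q[:2]/q[2]
E
sed -i '/^C=/d' h.py
python3 - <<'E'
from h import *
i,K,E=cam("top")
P=lambda X,Y,z:ray(K,E,285+(Y+.5)/4.6-.5,70+169-((X+.5)/4.6-.5),z)
n1,n2,f1,f2=P(40,110,.02),P(55,250,.02),P(735,62,.02),P(742,198,.02)
print("rail",*np.round([n1,n2,f1,f2],4).tolist(),np.linalg.norm(n1-n2),np.linalg.norm(n1-f1))
d=(f1+f2-n1-n2)[:2];yaw=np.arctan2(d[1],d[0]);ux=np.array([np.cos(yaw),np.sin(yaw)]);uy=np.array([-ux[1],ux[0]])
c0=((n1+n2)/2)[:2];L=lambda p:np.round([(p[:2]-c0)@ux,(p[:2]-c0)@uy],4)
print("yaw",np.degrees(yaw),"c0",c0)
for nm,a in dict(slot1=(60,180,.02),slot2=(425,153,.02),postTL=(163,145,.092),postBR=(212,212,.092),jawF1=(240,118,.06),jawF2=(247,228,.06),bumper1=(433,95,.045),bumper2=(437,200,.045),bon1=(447,97,.058),bon2=(450,205,.058)).items():print(nm,L(P(*a)),np.round(P(*a),4))
i,K,E=cam("scene")
Q=lambda X,Y,z:ray(K,E,70+(X+.5)/3.75-.5,130+(Y+.5)/3.75-.5,z)
for nm,a in dict(railNR=(610,115,.02),railNL=(517,68,.02),railFL=(15,500,.02),railFR=(122,585,.02),jawL=(408,127,.06),jawR=(488,168,.06),post=(448,82,.092),post2=(482,95,.092),bump=(362,315,.045)).items():print(nm,L(Q(*a)),np.round(Q(*a),4))
E
```

```text
rail [0.3989, -0.1767, 0.02] [0.4079, -0.27, 0.02] [0.8733, -0.1534, 0.02] [0.8768, -0.2466, 0.02] 0.09374538257991026 0.4748905426159404
yaw 2.833689709314252 c0 [ 0.40342099 -0.22334217]
slot1 [ 0.0083 -0.0006] [ 0.4117 -0.2235  0.02  ]
slot2 [ 2.546e-01 -2.000e-04] [ 0.6577 -0.211   0.02  ]
postTL [0.0758 0.0273] [ 0.4778 -0.1924  0.092 ]
postBR [ 0.1042 -0.0172] [ 0.5083 -0.2354  0.092 ]
jawF1 [0.1279 0.037 ] [ 0.5293 -0.1801  0.06  ]
jawF2 [ 0.1281 -0.0346] [ 0.5331 -0.2516  0.06  ]
bumper1 [0.2581 0.0414] [ 0.6592 -0.1692  0.045 ]
bumper2 [ 0.2565 -0.0282] [ 0.661  -0.2389  0.045 ]
bon1 [0.265 0.041] [ 0.6661 -0.1693  0.058 ]
bon2 [ 0.2626 -0.0299] [ 0.6672 -0.2402  0.058 ]
railNR [0.0038 0.0498] [ 0.4048 -0.1734  0.02  ]
railNL [ 0.0011 -0.0435] [ 0.4067 -0.2667  0.02  ]
railFL [ 0.4672 -0.043 ] [ 0.8722 -0.2432  0.02  ]
railFR [0.4676 0.0539] [ 0.8678 -0.1464  0.02  ]
jawL [ 0.1264 -0.0338] [ 0.5314 -0.2509  0.06  ]
jawR [0.1262 0.04  ] [ 0.5275 -0.1771  0.06  ]
post [ 0.0993 -0.0138] [ 0.5033 -0.2322  0.092 ]
post2 [0.0964 0.0147] [ 0.499  -0.2039  0.092 ]
bump [0.2616 0.0479] [ 0.6623 -0.1626  0.045 ]
```

Call:
play_rows:
  deltas:
    - [3,-2.6,0,0,0,3,8.7]
    - [6,-5.1,0,0,0,6,8.7]
    - [9,-7.7,0,0,0,9,8.7]
    - [12,-10.2,0,0,0,12,8.7]
    - [15,-12.8,0,0,0,15,8.7]
    - [18,-15.4,0,0,0,16.7,8.7]
    - [21,-18,0,0,0,16.7,8.7]
    - [24,-20.5,0,0,0,16.7,8.7]
    - [27,-23,0,0,0,16.7,8.7]
    - [30,-25.6,0,0,0,16.7,8.7]

```text
time: 1.03
position: [0.4514, 0.3493, 0.2367]
tool_rot: [[-0.999, -0.049, 0.0], [-0.049, 0.999, 0.0], [-0.0, 0.0, -1.0]]
contact_force: [0.5, 0.5, 0.2]
gripper_width: 0.0867
grip_force: 0.0
```

Call:
play_rows:
  deltas:
    - [0.5,-4,0,0,0,0,8.7]
    - [1,-8,0,0,0,0,8.7]
    - [1.5,-12,0,0,0,0,8.7]
    - [2,-16,0,0,0,0,8.7]
    - [2.5,-20,0,0,0,0,8.7]
    - [3,-24,0,0,0,0,8.7]
    - [3.5,-28,0,0,0,0,8.7]
    - [4,-32,0,0,0,0,8.7]
    - [4,-36,0,0,0,0,8.7]
    - [4,-40,0,0,0,0,8.7]

```text
time: 1.87
position: [0.4899, -0.0513, 0.2366]
tool_rot: [[-0.999, -0.049, 0.0], [-0.049, 0.999, 0.0], [-0.0, 0.0, -1.0]]
contact_force: [1.5, -0.6, 0.2]
gripper_width: 0.0871
grip_force: 0.0
```

Call:
play_rows:
  deltas:
    - [0,-4,0,0,0,0,8.7]
    - [0,-8,0,0,0,0,8.7]
    - [0.1,-12,-1,0,0,0,8.7]
    - [0.1,-15.5,-3,0,0,0,8.7]
    - [0.1,-16.7,-6,0,0,0,8.7]
    - [0.1,-16.7,-9,0,0,0,8.7]
    - [0.1,-16.7,-9,0,0,0,8.7]

```text
time: 2.45
position: [0.488, -0.2162, 0.1416]
tool_rot: [[-0.999, -0.047, -0.008], [-0.047, 0.999, 0.001], [0.008, 0.002, -1.0]]
contact_force: [-1.9, 2.2, -0.4]
gripper_width: 0.087
grip_force: 0.0
```

Run:
```python
from h import *
i,K,E=cam("scene")
b=cv2.convertScaleAbs(cv2.resize(i[90:220,120:290],None,fx=4.5,fy=4.5,interpolation=cv2.INTER_CUBIC),alpha=1.5)
p=manip.get_obs();t=p["position"];print(t)
cv2.imwrite("pics/c.png",b)
```

```text
[ 0.4894279  -0.21584841  0.14447926]
```

View pics/c.png

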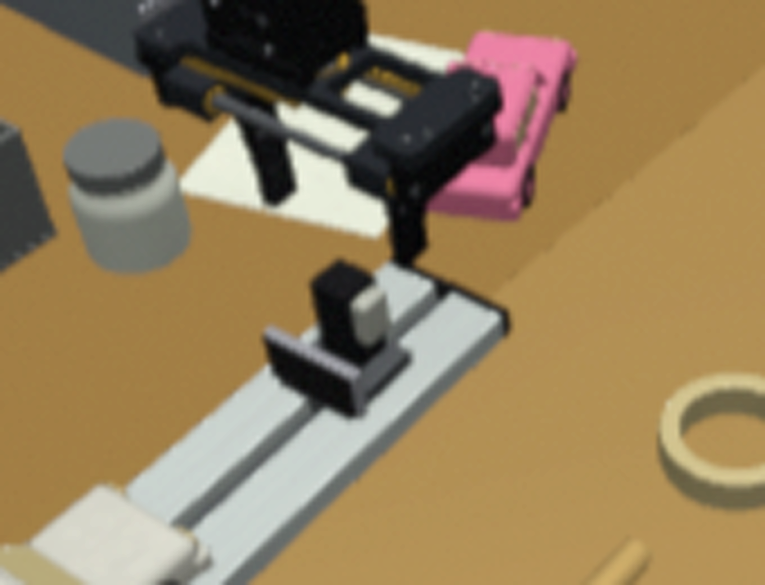

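The fingers straddle the post, with the post top at about (345,270) and the button at (370,315) facing the right-hand finger. I'll descend and squeeze.

Call:
play_rows:
  deltas:
    - [0,0,-2.5,0,0,0,8.7]
    - [0,0,-5,0,0,0,8.7]
    - [0,0,-6.5,0,0,0,8.7]
    - [0,0,-7.4,0,0,0,8.7]
    - [0,0,-7.4,0,0,0,8.7]
    - [0,0,-7.4,0,0,0,8.7]

```text
time: 3.0
position: [0.4921, -0.2161, 0.074]
tool_rot: [[-0.999, -0.049, 0.001], [-0.049, 0.999, -0.0], [-0.001, -0.0, -1.0]]
contact_force: [0.2, -0.7, -0.1]
gripper_width: 0.0867
grip_force: 0.0
```

Call:
play_rows:
  deltas:
    - [0,0,0,0,0,0,5]
    - [0,0,0,0,0,0,4]
    - [0,0,0,0,0,0,2.5]
    - [0,0,0,0,0,0,2.5]
    - [0,0,0,0,0,0,2.5]
    - [0,0,0,0,0,0,2.5]
    - [0,0,0,0,0,0,2.5]
    - [0,0,0,0,0,0,2.5]

```text
time: 3.67
position: [0.4912, -0.2163, 0.0726]
tool_rot: [[-0.999, -0.049, -0.0], [-0.049, 0.999, 0.0], [0.0, 0.0, -1.0]]
contact_force: [0.0, 0.8, 1.0]
gripper_width: 0.0417
grip_force: 1.4
```

Call:
play_rows:
  deltas:
    - [0,0,0,0,0,0,2.5]
    - [0,0,0,0,0,0,2.5]
    - [0,0,0,0,0,0,2.5]
    - [0,0,0,0,0,0,2.5]
    - [0,0,0,0,0,0,2.5]

```text
time: 4.08
position: [0.4907, -0.2195, 0.0726]
tool_rot: [[-0.999, -0.046, 0.0], [-0.046, 0.999, -0.004], [-0.0, -0.004, -1.0]]
contact_force: [0.7, -11.8, -4.6]
gripper_width: 0.0315
grip_force: 30.0
```

Call:
play_rows:
  deltas:
    - [0,-0.2,0,0,0,0,2.5]
    - [0.5,-0.18,0,0,0,0,2.5]
    - [1,-0.15,0,0,0,0,2.5]
    - [2,-0.1,0,0,0,0,2.5]
    - [3,-0.05,0,0,0,0,2.5]
    - [4,0,0,0,0,0,2.5]
    - [4,0,0,0,0,0,2.5]
    - [4,0,0,0,0,0,2.5]

```text
time: 4.75
position: [0.5321, -0.2174, 0.0726]
tool_rot: [[-0.999, -0.048, 0.001], [-0.048, 0.999, -0.002], [-0.001, -0.002, -1.0]]
contact_force: [0.4, -7.3, -0.2]
gripper_width: 0.0313
grip_force: 30.0
```

Call:
play_rows:
  deltas:
    - [1,-0.05,0,0,0,0,2.5]
    - [2,0,0,0,0,0,2.5]
    - [3,0.05,0,0,0,0,2.5]
    - [4,0.1,0,0,0,0,2.5]
    - [5,0.15,0,0,0,0,2.5]
    - [6,0.2,0,0,0,0,2.5]
    - [7,0.25,0,0,0,0,2.5]
    - [7,0.25,0,0,0,0,2.5]
    - [7,0.25,0,0,0,0,2.5]

```text
time: 5.5
position: [0.6025, -0.2139, 0.0727]
tool_rot: [[-0.999, -0.049, 0.001], [-0.049, 0.999, -0.001], [-0.001, -0.001, -1.0]]
contact_force: [-0.2, -4.0, 3.4]
gripper_width: 0.0312
grip_force: 30.0
```

Run:
```python
from h import *
i,K,E=cam("scene")
b=cv2.convertScaleAbs(cv2.resize(i[165:245,115:215],None,fx=7,fy=7,interpolation=cv2.INTER_CUBIC),alpha=1.7)
cv2.imwrite("pics/d.png",b);print(manip.get_obs()["position"])
cv2.imwrite("pics/dtop.png",cam("top")[0])
```

```text
[ 0.60198421 -0.21395971  0.07269349]
```

View pics/d.png

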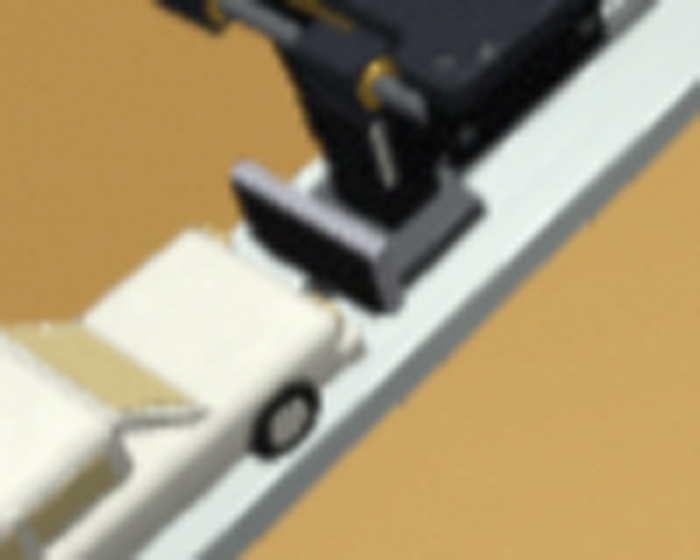

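The jaw is close to the bumper. Its front bottom-right corner is at (380,308) and its top corners at (235,178) and (380,262). The bumper's right end is near (360,340).

Run:
```python
from h import *
i,K,E=cam("scene")
c0=np.array([.40342,-.22334]);a=np.radians(2.83);ux=np.array([np.cos(a),np.sin(a)]);uy=np.array([-ux[1],ux[0]])
L=lambda p:np.round(1000*np.array([(p[:2]-c0)@ux,(p[:2]-c0)@uy]),1)
Q=lambda X,Y,z:ray(K,E,115+(X+.5)/7-.5,165+(Y+.5)/7-.5,z)
for nm,q in dict(jawTL=(235,178,.06),jawTR=(380,262,.06),jawBR=(380,308,.024),bumpTR=(350,318,.047),bumpR_low=(362,348,.033),bumpTL=(222,232,.047)).items():print(nm,L(Q(*q)))
p=manip.get_obs()["position"];print("tcp",L(p))
# predicted pixel of bumper/jaw for reference
for x in (254,257,260,263): 
  for y in(-36,36):
    P=[*(c0+ux*x/1000+uy*y/1000),.047];u=proj(K,E,P);print(x,y,((u+.5-[115,165])*7-.5).round())
i,K,E=cam("top")
b=cv2.rotate(i[80:180,295:345],cv2.ROTATE_90_CLOCKWISE)
cv2.imwrite("pics/e.png",cv2.convertScaleAbs(cv2.resize(b,None,fx=8,fy=8,interpolation=cv2.INTER_CUBIC),alpha=1.5))
```

```text
jawTL [239.1 -31.1]
jawTR [239.   39.1]
jawBR [236.2  26.8]
bumpTR [256.5  38.3]
bumpR_low [257.3  40.8]
bumpTL [253.4 -27.2]
tcp [198.2  -0.4]
254 -36 [203. 223.]
254 36 [350. 310.]
257 -36 [197. 228.]
257 36 [344. 316.]
260 -36 [191. 233.]
260 36 [338. 322.]
263 -36 [184. 239.]
263 36 [332. 327.]
```

View pics/e.png

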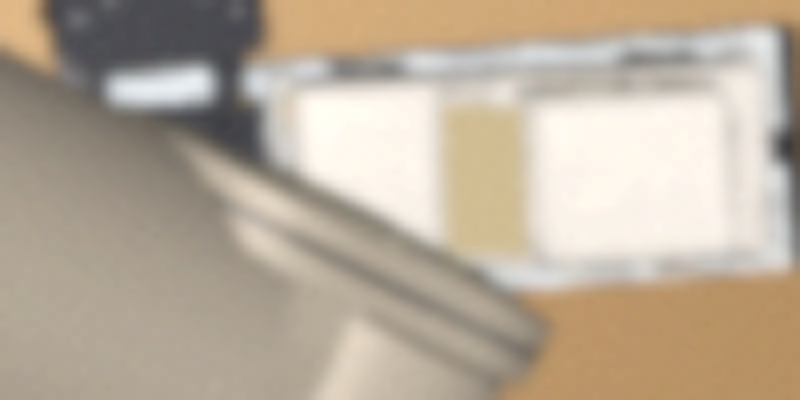

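Call:
play_rows:
  deltas:
    - [0.4,0,0,0,0,0,2.5]
    - [0.8,0.02,0,0,0,0,2.5]
    - [1.1,0.04,0,0,0,0,2.5]
    - [1.3,0.06,0,0,0,0,2.5]
    - [1.3,0.06,0,0,0,0,2.5]
    - [1.3,0.06,0,0,0,0,2.5]

```text
time: 6.2
position: [0.6145, -0.2133, 0.0727]
tool_rot: [[-0.999, -0.049, 0.0], [-0.049, 0.999, -0.0], [-0.0, -0.0, -1.0]]
contact_force: [0.8, -3.9, 3.3]
gripper_width: 0.0311
grip_force: 30.0
```

Run:
```python
from h import *
i,K,E=cam("scene")
f=lambda i:cv2.convertScaleAbs(cv2.resize(i[182:232,130:180],None,fx=8,fy=8,interpolation=cv2.INTER_CUBIC),alpha=1.7)
cv2.imwrite("pics/f.png",np.hstack([f(cv2.imread("pics/scene0.png")),f(i)]));cv2.imwrite("pics/s2.png",i)
print(manip.get_obs()["position"])
```

```text
[ 0.61443861 -0.21331526  0.07270264]
```

View pics/f.png

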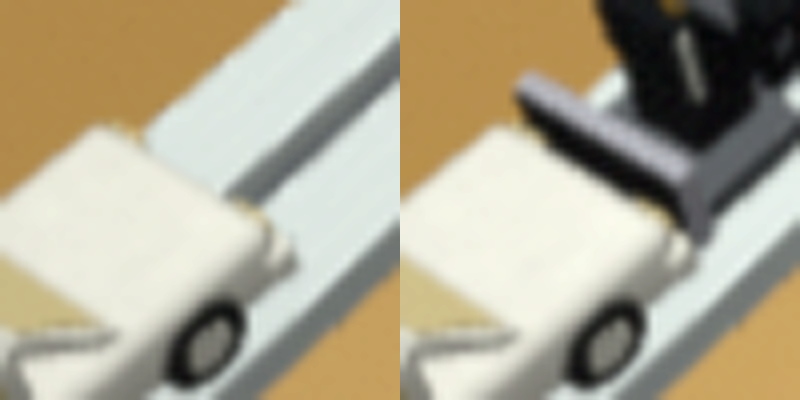

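The car hasn't moved (wheel at the same place, (205,340) and (605,340)). The jaw is a few mm short of the bumper.

Call:
play_rows:
  deltas:
    - [0.15,0.01,0,0,0,0,2.5]
    - [0.3,0.02,0,0,0,0,2.5]
    - [0.4,0.02,0,0,0,0,2.5]
    - [0.4,0.02,0,0,0,0,2.5]
    - [0.4,0.02,0,0,0,0,2.5]

```text
time: 6.67
position: [0.6181, -0.2131, 0.0727]
tool_rot: [[-0.999, -0.048, -0.0], [-0.048, 0.999, 0.0], [0.0, 0.0, -1.0]]
contact_force: [-2.4, -2.8, 6.3]
gripper_width: 0.0315
grip_force: 30.0
```

```bash
cat > chk.py <<'E'
from h import *
# car shift against the first picture (phase correlation over wheel/cabin, jaw excluded)
i=cam("scene")[0];w=lambda a:cv2.cvtColor(a[205:270,80:158],cv2.COLOR_BGR2GRAY).astype(np.float32)
r=cv2.imread("pics/scene0.png");T=w(r)
M=np.eye(2,3,dtype=np.float32);cc,M=cv2.findTransformECC(T,w(i),M,cv2.MOTION_TRANSLATION)
f=lambda i:cv2.convertScaleAbs(cv2.resize(i[182:232,130:180],None,fx=8,fy=8,interpolation=cv2.INTER_CUBIC),alpha=1.7)
cv2.imwrite("pics/g.png",np.hstack([f(r),f(i)]))
o=manip.get_obs();print(cc,"shift px",M[:,2],o["position"],o["contact_force"])
E
python3 chk.py
```

```text
0.9964078975612318 shift px [-0.07326221  0.13452551] [ 0.61808602 -0.2131118   0.072713  ] [-2.33596196 -2.97423049  5.86625551]
```

View pics/g.png

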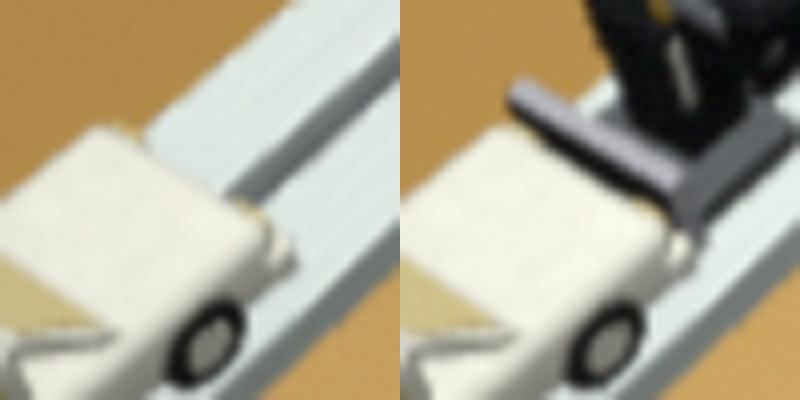

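The jaw is at the bumper (front edge about (680,190)) and the car is still in place. This is also close to a rack position, with a travel of about 16 × 8 mm. I'll let go here.

Call:
play_rows:
  deltas:
    - [0,0,0,0,0,0,5.5]
    - [0,0,0,0,0,0,7]
    - [0,0,0,0,0,0,8.7]
    - [0,0,0,0,0,0,8.7]
    - [0,0,0,0,0,0,8.7]
    - [0,0,0,0,0,0,8.7]

```text
time: 7.22
position: [0.6181, -0.2129, 0.0722]
tool_rot: [[-0.999, -0.049, -0.001], [-0.049, 0.999, 0.0], [0.001, 0.0, -1.0]]
contact_force: [-0.7, 0.0, 0.1]
gripper_width: 0.0629
grip_force: 0.0
```

Call:
play_rows:
  deltas:
    - [0,0,2,0,0,0,8.7]
    - [0,0,5,0,0,0,8.7]
    - [0,0,8,0,0,0,8.7]
    - [-4,0,11,0,0,0,8.7]
    - [-8,0,13,0,0,0,8.7]
    - [-12,0,13,0,0,0,8.7]
    - [-14,0,13,0,0,0,8.7]
    - [-14,0,13,0,0,0,8.7]

```text
time: 7.88
position: [0.4735, -0.2145, 0.2031]
tool_rot: [[-0.999, -0.044, 0.0], [-0.044, 0.999, 0.002], [-0.0, 0.002, -1.0]]
contact_force: [0.9, -0.4, 0.6]
gripper_width: 0.0873
grip_force: 0.0
```

```bash
python3 chk.py
```

```text
0.987988057225282 shift px [-0.14204983  0.26426125] [ 0.47620716 -0.21351967  0.20321077] [0.01118745 0.85593765 0.02640336]
```

View pics/g.png

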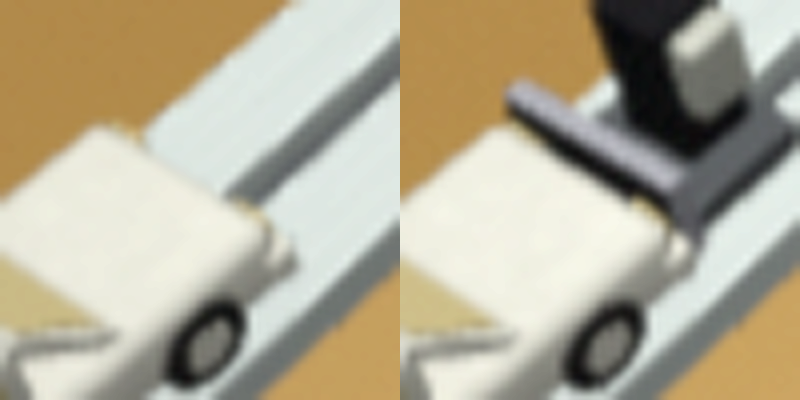

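The stop is locked at the bumper with its button out at (710,65), and the car has shifted by 1 mm at most. Handing in.

```bash
python3 -c "
from plant import manip
print(manip.close_job())"
```

```text
the job is handed in; nothing more can be done
None
```

The stop on the car's rail is locked against the front bumper with its button out, the car moved by 1 mm at most, the other rail's stop was left alone, and the job was handed in at about 8 s.

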